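# Make up a ring gasket order in its tray

### The arm

A 6-joint arm with a two-finger parallel gripper is mounted at the origin on the work surface. World frame = base frame: x ahead of the robot, y to its left, z up, the work surface at z = 0. Lengths are in mm, angles in rad, forces in N, time in s.
With the tool pointing down it reaches from about 350 to 875 mm from the base axis. Payload 4.2 kg.
Tool frame: the origin (TCP) lies midway between the tips of the shut fingers; the grasp point (between the pads) lies 19 mm behind it (arm.hold_point_z is the distance from the TCP to the grasp point, in mm); z points along the fingers, y is the line along which they close (so a half turn about z gives the same grasp; the last joint's range is limited). The gripper opens to 85 mm and grips with 20 to 120 N. Pads are 22 mm wide; open, the fingers measure 114 mm over their backs; the gripper's body (76 mm by 85 mm) begins 54 mm behind the grasp point. The pads swing forward as they close: fully open they stand 13 mm farther back than shut.
Start: joints at [1.418, 0.385, 0.008, 0, -1.194, -0.259], TCP at [250.129, 572.743, 231.312] pointing down, gripper open.
Joint ranges: [-3.14, 3.14], [-1.21, 2.06], [-1.07, 1.41], [-3.16, 2.05], [-2.99, -0.16], [-3.1, 3.1]. Speed limits (rad/s): [2.79, 2.79, 3.14, 3.14, 3.14, 3.14].

### API

Orientations are given as a unit quaternion [x, y, z, w].
In Python, from bench import arm, vision gives the robot as it stands. The module is installed in compiled form; this text tells all that it offers.
- The arm moves only by the tool servo_tool, never from a script. Its argument "plan" is a list of rows, each a list of 7 numbers: the shift along the world's x, y, z each as a share of 300 mm, from -1 to 1, then the turn, a rotation vector about the world's x, y, z each as a share of 2 rad, from -1 to 1, then the opening, from 0 (shut) to 1 (fully open). A call has 1 to 20 rows; each row shifts and turns the commanded pose from where the row before left it; what a row does not reach is not made up. A row lasts 1/8 s, in which the tool goes at most 62.5 mm and 10.7 degrees, less where a joint would pass 70% of its speed; a pose out of reach is approached as far as the arm can. A call with a number of a shift or a turn outside -1 to 1 is refused whole. A call with a gripper value outside its range is refused whole. The fingers move at their own pace and stop on an object; the grip force is fixed at half the most. Time passes only in rows, so rows that do not move let the fingers close. It gives the time, the measured TCP pose, the force, the opening and the grip force at its end, in the units of the state.
- arm.read_state(): the state, without advancing time (a new reading comes with each control period).
- vision.get_image(name): name is "side" or "top"; returns a dict with "image" (400x640x3 uint8, red, green, blue), "z_map" (400x640 float32, mm along the optical axis (not along the pixel's ray), 0 where there is no reading), "K" (3x3 intrinsics, pixels), "world_to_cam" (4x4, takes a point from world to camera coordinates). Camera axes: x right, y down, z forward; pixel columns grow to the right and rows downward; lengths in mm; the calibration is good to about 2 mm. A picture is of the moment at which its call begins.
- arm.job_done(): hands the job in; it is judged then, once.
The state is a dict: "clock": time; "joints": joint angles; "joint_vel": joint speeds; "joint_efforts": joint torques, N m; "position": TCP position; "ee_rot": TCP orientation; "contact_force": force on the tool from outside, world axes, zero at the start; "wrist_torque": the same for the moment, N m; "gripper_width": finger opening in mm; "grasp_force": force on a finger pad.
Only numpy, scipy, OpenCV 4.12 (cv2) and the standard library are available. Lean on these libraries where they do the work, as an engineer would, in place of code of your own. Each camera call takes 0.05 s, during which the arm holds its last target. There are 200 camera calls.

### The job

Make up the gasket order: put the three complete round steel rings flat in the blue tray, each in the round pocket of its own size (large in large, medium in medium, small in small), setting them down rather than dropping them. Leave the look-alikes - the solid disc, the split ring and the hexagon nut - lying where they are.

Things in the scene. Friction and masses are not known exactly. Their poses are not given: they have to be found in the camera images.
- ring_large: Steel ring gasket, plain and complete all round: a round hole through it, outside diameter 66 mm, hole 46 mm, 20 mm tall, lying flat and loose on the bench. About 280 g. Origin at the centre of its underside, z up its axis.
- ring_medium: Steel ring gasket, plain and complete all round: a round hole through it, outside diameter 54 mm, hole 36 mm, 20 mm tall, lying flat and loose on the bench. About 200 g. Origin at the centre of its underside, z up its axis.
- ring_small: Steel ring gasket, plain and complete all round: a round hole through it, outside diameter 42 mm, hole 26 mm, 20 mm tall, lying flat and loose on the bench. About 135 g. Origin at the centre of its underside, z up its axis.
- pocket_large: Round black pocket (shallow dish) for the large ring, fixed in the tray: inner diameter 82 mm, outer diameter 88 mm, inner floor 3 mm above its origin, rim 8 mm above its origin. Origin at the centre of its underside, z up. Which of the three sizes stands in which of the tray's three places varies.
- pocket_medium: Round black pocket (shallow dish) for the medium ring, fixed in the tray: inner diameter 70 mm, outer diameter 76 mm, inner floor 3 mm above its origin, rim 8 mm above its origin. Origin at the centre of its underside, z up. Which of the three sizes stands in which of the tray's three places varies.
- pocket_small: Round black pocket (shallow dish) for the small ring, fixed in the tray: inner diameter 58 mm, outer diameter 64 mm, inner floor 3 mm above its origin, rim 8 mm above its origin. Origin at the centre of its underside, z up. Which of the three sizes stands in which of the tray's three places varies.
- tray: Shallow blue tray fixed on the bench, 118 mm (its x) by 334 mm (its y), walls 12 mm high and 4 mm thick, floor 4 mm thick. The three pockets stand on its floor in one row along its y axis, 108 mm from centre to centre, the middle one at the tray's centre. Origin at the centre of its underside.
- blank_disc: Look-alike: solid steel disc without a hole, diameter 66 mm, 20 mm tall, about 530 g. Does not belong in the order. Origin at the centre of its underside, z up.
- split_ring: Look-alike: steel ring of outside diameter 54 mm, hole 36 mm, 20 mm tall, cut open: a gap of about 19 mm on the side of its own +x. Does not belong in the order. Origin at the centre of its underside, z up.
- hex_nut: Look-alike: steel hexagon nut, 42 mm across flats, hole 27 mm, 20 mm tall. Does not belong in the order. Origin at the centre of its underside, z up.
Things that resemble listed ones, but are neither listed nor needed, are in the scene too. What is shaped like the ring_medium but turquoise is not meant. Leave any brown or green look-alike of the pocket_small alone.

How it is judged (in metres and radians):
At the end, for the whole second after the job is handed in: Each of the three complete rings lies flat (within 0.1 rad) on the floor of the pocket of its own size, its centre within 11 mm of the pocket's, released and at rest; the solid disc, split ring and nut are within 20 mm of where they started (horizontal distance between ring_large and pocket_large below 0.011 m and z of ring_large in the frame of pocket_large between 0 and 0.006 m and angle between each of ring_large, ring_medium, ring_small's own z axis and vertical below 0.1 rad and linear speed of each of ring_large, ring_medium, ring_small below 0.02 m/s and angular speed of each of ring_large, ring_medium, ring_small below 0.3 rad/s and horizontal distance between ring_medium and pocket_medium below 0.011 m and z of ring_medium in the frame of pocket_medium between 0 and 0.006 m and horizontal distance between ring_small and pocket_small below 0.011 m and z of ring_small in the frame of pocket_small between 0 and 0.006 m and distance of each of blank_disc, split_ring, hex_nut from where it was at the start of the episode below 0.02 m); the robot touches nothing.
It fails at once if the solid disc, the split ring or the nut is moved by more than 20 mm (distance of any of blank_disc, split_ring, hex_nut from where it was at the start of the episode above 0.02 m).
It fails at once if the large ring is dropped or thrown (falls free at over 1 m/s) (linear speed of ring_large above 1 m/s and contact force between ring_large and anything else below 0.05 N).
It fails at once if the medium ring is dropped or thrown (falls free at over 1 m/s) (linear speed of ring_medium above 1 m/s and contact force between ring_medium and anything else below 0.05 N).
It fails at once if the small ring is dropped or thrown (falls free at over 1 m/s) (linear speed of ring_small above 1 m/s and contact force between ring_small and anything else below 0.05 N).
It also fails if it takes over 83 s, if anything falls off the work surface, if the arm or the gripper's body presses on something with over 40 N, if the wrist force passes 120 N, or if a joint passes its speed limit or range.

## Working session

There is one attempt and no reset: what is moved stays moved. The work goes in short steps, Python scripts to look and compute and a tool call to move; the robot and the scene stay as the last step left them, time stands still between calls to the robot, and variables do not carry over. Pictures are saved under pics/ and viewed, at most 14 in all, crops included, and the job is handed in when it is done.

Besides the shell and the picture viewer there is one more tool, called after "Call:" as name(argument=value, ...), one argument or row to a line, values as JSON. servo_tool: Moves the arm, as the interface text tells. Its arguments: {"type":"object","properties":{"plan":{"type":"array"}},"required":["plan"]}

```bash
mkdir -p pics; python3 - <<'E'
from bench import arm, vision
import cv2, numpy as np
for n in("top","side"):
    d=vision.get_image(n); np.savez(f"{n}0.npz",**d); cv2.imwrite(f"pics/{n}0.png",d["image"][:,:,::-1])
    print(n,d["K"].tolist(),np.round(d["world_to_cam"],3).tolist(),(d["z_map"]>0).mean())
s=arm.read_state();print(s, arm.hold_point_z)
E
```

```text
top [[429.6507674837899, 0.0, 317.6543972255548], [0.0, 429.6507674837899, 197.74406125640272], [0.0, 0.0, 1.0]] [[-0.018, -1.0, 0.008, -0.377], [-0.982, 0.016, -0.189, 542.017], [0.189, -0.011, -0.982, 930.981], [0.0, 0.0, 0.0, 1.0]] 0.9959140625
side [[366.82171443964273, 0.0, 321.23473760853665], [0.0, 366.82171443964273, 206.98565003550533], [0.0, 0.0, 1.0]] [[0.727, -0.686, -0.014, -398.653], [-0.535, -0.554, -0.638, 315.622], [0.43, 0.471, -0.77, 603.506], [0.0, 0.0, 0.0, 1.0]] 0.9961796875
{'clock': 0.1, 'joints': array([ 1.41760631e+00,  3.85485484e-01,  6.75499968e-03, -4.42479012e-04,
       -1.19403804e+00, -2.58608118e-01]), 'joint_vel': array([-0.00097559, -0.00208617,  0.0037401 ,  0.00120422, -0.00131109,
       -0.0017724 ]), 'joint_efforts': array([-4.83778458e-04, -3.93321168e+01,  1.88928688e+01,  4.19796824e+00,
       -2.60387140e-03,  4.58045633e-06]), 'position': array([249.92759982, 572.26809207, 230.32343735]), 'ee_rot': array([ 9.78860385e-01, -2.04527092e-01, -1.53403971e-04,  9.95564391e-04]), 'contact_force': array([ 0.05422025, -0.61703762,  0.73343434]), 'wrist_torque': array([ 0.04730245,  0.06106244, -0.02365061]), 'grasp_force': 0.0, 'gripper_width': 85.37662544753924} 18.700000000000003
```

View pics/top0.png

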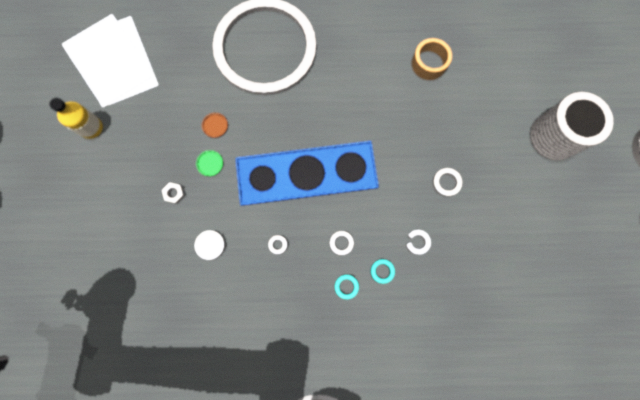

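View pics/side0.png

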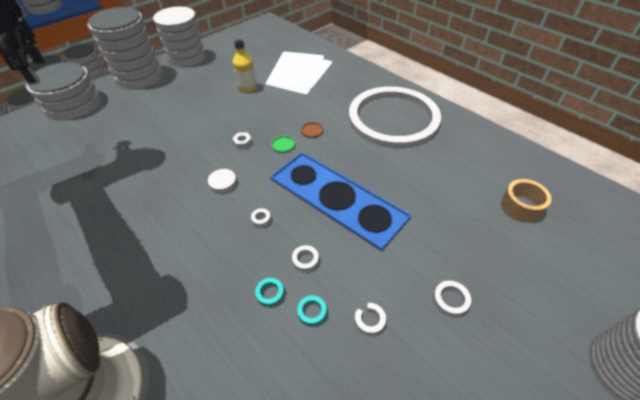

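The top view shows these candidates:
- **White complete rings:** (448,181) largest, (342,243) medium and (278,244) small.
- **Not meant:** split ring (419,242), disc (209,245), nut (173,192), the turquoise rings at (346,287) and (383,271), the big white hoop and the brown cup.
- **Pockets:** black circles at (262,178), (307,172) and (351,167) in the blue tray. The brown and green discs at left are look-alikes.

Next I measure sizes and heights.

```bash
cat > h.py <<'E'
import numpy as np, cv2
def load(n): d=dict(np.load(n)); d["K"]=d["K"].astype(float); return d
def rays(d,uv):
    R,t=d["world_to_cam"][:3,:3].astype(float),d["world_to_cam"][:3,3].astype(float)
    uv=np.atleast_2d(uv).astype(float); p=np.c_[uv,np.ones(len(uv))]@np.linalg.inv(d["K"]).T
    return -R.T@t, p@R
def plane(d,uv,z):
    o,r=rays(d,uv); return (o+r*((z-o[2])/r[:,2])[:,None])[:,:2]
def proj(d,P):
    q=d["world_to_cam"].astype(float)@np.r_[P,1]; return (d["K"]@q[:3]/q[2])[:2]
def tri(d1,u1,d2,u2):
    A=[];b=[]
    for d,u in((d1,u1),(d2,u2)):
        o,r=rays(d,u); r=r[0]/np.linalg.norm(r[0]); M=np.eye(3)-np.outer(r,r);A.append(M);b.append(M@o)
    A=np.vstack(A);b=np.hstack(b);x=np.linalg.lstsq(A,b,rcond=None)[0]
    return x,np.linalg.norm(A@x-b)
def blobs(d,kind,z,S=4):
    im=cv2.resize(d["image"],None,fx=S,fy=S,interpolation=cv2.INTER_CUBIC); h=cv2.cvtColor(im,cv2.COLOR_RGB2HSV)
    if kind=="white": m=cv2.inRange(h,(0,0,185),(180,50,255))
    elif kind=="blue": m=cv2.inRange(h,(100,120,90),(120,255,255))
    else:
        b=cv2.inRange(h,(100,120,90),(120,255,255)); c,_=cv2.findContours(b,0,1); f=np.zeros_like(b)
        cv2.drawContours(f,[max(c,key=cv2.contourArea)],-1,255,-1); m=f&cv2.inRange(h,(0,0,0),(180,255,90))
    cs,_=cv2.findContours(m,cv2.RETR_EXTERNAL,cv2.CHAIN_APPROX_NONE); out=[]
    for c in cs:
        if cv2.contourArea(c)<150*S: continue
        uv=(c[:,0]+.5)/S-.5; w=plane(d,uv,z).astype(np.float32)
        (e,ax,_)=cv2.fitEllipse(w); M=cv2.moments(c); 
        out.append(dict(px=uv.mean(0),c=np.array(e),ax=ax,w=w))
    return out
E
python3 - <<'E'
from h import *
t,s=load("top0.npz"),load("side0.npz")
for kind,z in(("white",20),("pocket",12)):
    T,Sd=blobs(t,kind,z),blobs(s,kind,z)
    for b in T:
        if max(b["ax"])>110: continue
        m=min(Sd,key=lambda q:np.linalg.norm(q["c"]-b["c"]))
        if np.linalg.norm(m["c"]-b["c"])>30: continue
        pt,ps=proj(t,np.r_[b["c"],z]),proj(s,np.r_[m["c"],z])
        X,e=tri(t,pt,s,ps)
        print(kind,b["px"].round(),"top",b["c"].round(1),np.round(b["ax"],1),"side",m["px"].round(),m["c"].round(1),np.round(m["ax"],1),"tri",X.round(1),round(e,2),"dz",t["z_map"][int(pt[1]),int(pt[0])])
for d in(t,s):
    b=max(blobs(d,"blue",12),key=lambda q:len(q["w"])); print("tray",cv2.minAreaRect(b["w"]))
a=t["image"][140:310,140:480]; a=cv2.resize(a,(800,400),interpolation=cv2.INTER_CUBIC); cv2.imwrite("pics/crop.png",a[:,:,::-1])
E
```

```text
white [277. 244.] top [440.2  86. ] [43.8 44.5] side [260. 215.] [442.2  86.4] [42. 43.] tri [440.8  85.6  21.6] 1.17 dz 1012.4762
white [341. 243.] top [441.6 -62.7] [56.3 56.7] side [305. 256.] [443.6 -62.1] [53.9 54.8] tri [442.1 -62.9  22.1] 1.07 dz 1013.63086
white [208. 244.] top [442.1 244. ] [68.2 69.3] side [221. 178.] [444.1 245.1] [66.5 68.1] tri [442.6 243.2  22.2] 0.96 dz 991.20776
white [419. 242.] top [ 440.7 -242.4] [53.1 56.4] side [371. 318.] [ 443.1 -241.2] [50.5 53.1] tri [ 440.9 -241.8   24.1] 0.95 dz 1017.97736
white [172. 192.] top [567.1 334.9] [47.8 49.2] side [241. 138.] [569.1 337. ] [46.4 47.7] tri [566.8 333.7  23.1] 0.69 dz 1032.3691
white [448. 181.] top [ 583.  -320.7] [68.3 69.1] side [452. 296.] [ 585.4 -320.1] [65.6 66.6] tri [ 582.7 -320.1   23.5] 0.91 dz 1049.3527
pocket [262. 178.] top [600.3 122.7] [57.3 58.2] side [303. 175.] [600.8 121.3] [58.1 61.8] tri [601.1 122.6  10.6] 0.75 dz 1036.2406
pocket [306. 172.] top [612.4  15.9] [80.8 81.5] side [337. 196.] [613.   14.7] [81.8 85.3] tri [613.2  15.6  10.9] 0.77 dz 1039.3035
pocket [350. 167.] top [624.5 -90.5] [68.8 69.7] side [375. 218.] [625.3 -91.9] [70.3 73.7] tri [625.4 -91.1  10.9] 1.04 dz 1046.5375
tray ((612.2891235351562, 16.217758178710938), (119.35205078125, 332.82281494140625), 6.515628814697266)
tray ((612.7825927734375, 15.12139892578125), (121.7303237915039, 334.9508056640625), 6.652477741241455)
```

View pics/crop.png

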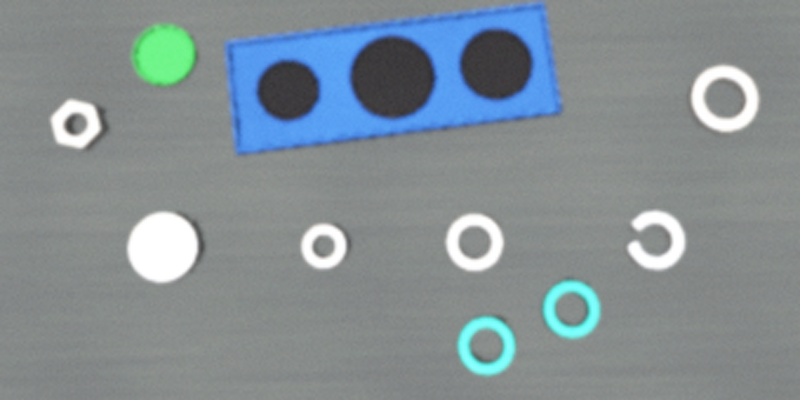

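The crop confirms the choice. White, closed rings with round holes sit at (448,181) for ring_large, outside diameter about 67 mm, (342,243) for ring_medium, about 55 mm, and (278,244) for ring_small, about 43 mm. The C shape is open, the nut is hexagonal and the disc is solid.

The pockets measure 58, 81 and 69 mm, so from left to right they are small, large and medium. Triangulated tops are 22–23 mm for the rings and 11 mm for the pocket rims, against 20 and 12 in the text, which is consistent.

I start with the small ring.

Call:
servo_tool(
  plan=[
    [0.045,-0.116,0,0,0,0,1],
    [0.045,-0.116,0,0,0,0,1],
    [0.045,-0.116,0,0,0,0,1],
    [0.045,-0.116,0,0,0,0,1],
    [0.045,-0.116,0,0,0,0,1],
    [0.045,-0.116,0,0,0,0,1],
    [0.045,-0.116,0,0,0,0,1],
    [0.045,-0.116,0,0,0,0,1],
    [0.045,-0.116,0,0,0,0,1],
    [0.045,-0.116,0,0,0,0,1],
    [0.045,-0.116,0,0,0,0,1],
    [0.045,-0.116,0,0,0,0,1],
    [0.045,-0.116,0,0,0,0,1],
    [0.045,-0.116,0,0,0,0,1],
    [0,0,-0.11,0,0,0,1],
    [0,0,-0.11,0,0,0,1],
    [0,0,-0.11,0,0,0,1],
    [0,0,-0.11,0,0,0,1],
    [0,0,0,0,0,0,1],
  ],
)

```text
clock: 2.48
position: [437.3, 84.5, 97.3]
ee_rot: [0.979, -0.205, -0.002, 0.002]
contact_force: [0.6, 0.0, 0.1]
gripper_width: 85.2
grasp_force: 0.0
```

Call:
servo_tool(
  plan=[
    [0.013,0.005,-0.06,0,0,0,1],
    [0,0,-0.06,0,0,0,1],
    [0,0,-0.06,0,0,0,1],
    [0,0,-0.06,0,0,0,1],
    [0,0,-0.06,0,0,0,1],
    [0,0,0,0,0,0,1],
    [0,0,0,0,0,0,1],
  ],
)

```text
clock: 3.35
position: [444.0, 87.6, 10.5]
ee_rot: [0.979, -0.204, 0.001, -0.001]
contact_force: [-0.5, 0.0, -0.4]
gripper_width: 85.2
grasp_force: 0.0
```

```bash
python3 - <<'E'
from bench import arm, vision
import cv2, numpy as np
d=vision.get_image("side"); print(arm.read_state()["position"])
a=cv2.resize(d["image"][120:300,160:400],(800,600),interpolation=cv2.INTER_CUBIC); cv2.imwrite("pics/s1.png",a[:,:,::-1])
E
```

```text
[444.00497726  87.58926848  10.5188158 ]
```

View pics/s1.png

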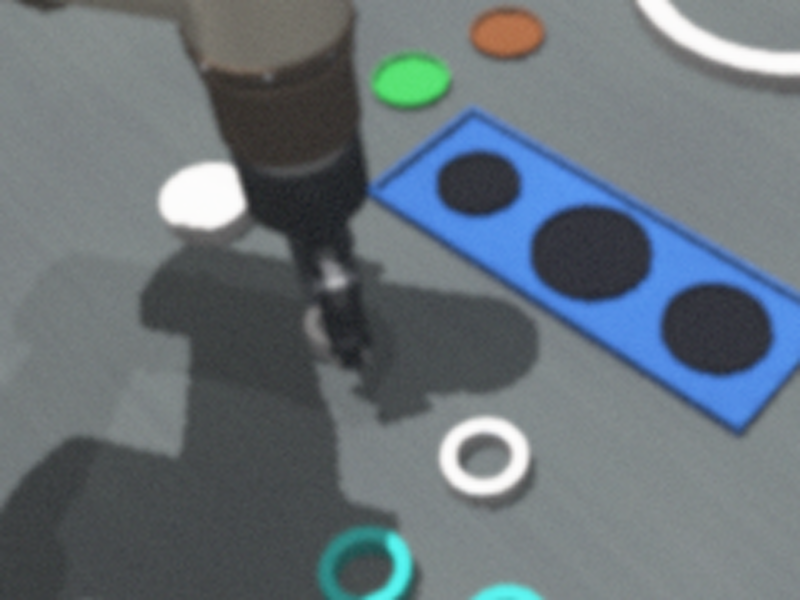

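The fingers straddle the small ring, around (330,340) in the crop. I correct the offset and close.

Call:
servo_tool(
  plan=[
    [-0.008,-0.004,-0.013,0,0,0,1],
    [0,0,0,0,0,0,0],
    [0,0,0,0,0,0,0],
    [0,0,0,0,0,0,0],
    [0,0,0,0,0,0,0],
    [0,0,0,0,0,0,0],
    [0,0,0,0,0,0,0],
    [0,0,0,0,0,0,0],
    [0,0,0,0,0,0,0],
  ],
)

```text
clock: 4.53
position: [440.9, 86.0, 6.1]
ee_rot: [0.979, -0.204, 0.0, -0.0]
contact_force: [-2.4, 0.6, 6.4]
gripper_width: 39.5
grasp_force: 59.5
```

Call:
servo_tool(
  plan=[
    [0,0,0.03,0,0,0,0],
    [0,0,0.05,0,0,0,0],
    [0,0,0.08,0,0,0,0],
    [0,0,0.08,0,0,0,0],
    [0,0,0.08,0,0,0,0],
    [0,0,0,0,0,0,0],
  ],
)

```text
clock: 5.28
position: [441.6, 86.4, 103.1]
ee_rot: [0.979, -0.204, 0.002, -0.002]
contact_force: [-0.1, 0.8, -1.1]
gripper_width: 39.6
grasp_force: 60.6
```

```bash
python3 - <<'E'
from bench import arm, vision
import cv2, numpy as np
d=vision.get_image("side"); print(arm.read_state()["position"])
a=cv2.resize(d["image"][120:240,190:350],(800,600),interpolation=cv2.INTER_CUBIC); cv2.imwrite("pics/s2.png",a[:,:,::-1])
E
```

```text
[440.64766725  85.94683279 101.84188196]
```

View pics/s2.png

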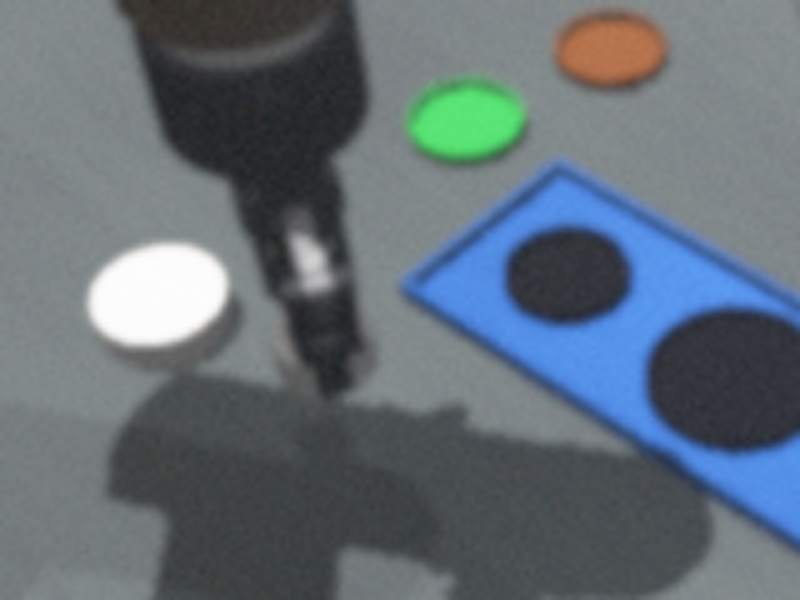

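```bash
python3 - <<'E'
from h import *
s=load("side0.npz"); print(rays(s,[320,200])[0])
for sg in(-1,1):
  for z in(98,102,106,110,116): print(sg,z,((proj(s,np.r_[np.array([441,86.])+sg*24*np.array([.4,.916]),z])-[190,120])*5).round())
for z in (96,116):print("ring",z,((proj(s,[441,86,z])-[190,120])*5).round())
E
```

```text
[ 198.9921601  -383.27681453  660.50091749]
-1 98 [335. 403.]
-1 102 [334. 396.]
-1 106 [332. 390.]
-1 110 [331. 383.]
-1 116 [328. 373.]
1 98 [309. 322.]
1 102 [307. 315.]
1 106 [306. 309.]
1 110 [304. 302.]
1 116 [302. 292.]
ring 96 [322. 365.]
ring 116 [315. 332.]
```

The small ring is held; in the crop it sits around (325,350). The finger tips are about 6–9 mm above its underside, so they clear the 12 mm rim once it is placed. I carry it over.

Call:
servo_tool(
  plan=[
    [0.106,0.024,0,0,0,0,0],
    [0.106,0.024,0,0,0,0,0],
    [0.106,0.024,0,0,0,0,0],
    [0.106,0.024,0,0,0,0,0],
    [0.106,0.024,0,0,0,0,0],
    [0,0,-0.06,0,0,0,0],
    [0,0,-0.06,0,0,0,0],
    [0,0,-0.06,0,0,0,0],
    [0,0,-0.06,0,0,0,0],
    [0,0,0,0,0,0,0],
    [0,0,0,0,0,0,0],
  ],
)

```text
clock: 6.7
position: [599.9, 121.9, 29.5]
ee_rot: [0.979, -0.204, 0.0, -0.0]
contact_force: [0.5, 0.0, -0.3]
gripper_width: 39.5
grasp_force: 60.6
```

Call:
servo_tool(
  plan=[
    [0,0,-0.02,0,0,0,0],
    [0,0,-0.02,0,0,0,0],
    [0,0,-0.008,0,0,0,0],
    [0,0,0,0,0,0,0],
  ],
)

```text
clock: 7.2
position: [599.5, 121.8, 14.8]
ee_rot: [0.979, -0.204, -0.0, 0.0]
contact_force: [0.1, -0.1, -1.8]
gripper_width: 39.6
grasp_force: 60.6
```

Call:
servo_tool(
  plan=[
    [0.002,0,-0.005,0,0,0,0],
    [0,0,0,0,0,0,0],
  ],
)

```text
clock: 7.45
position: [600.3, 121.8, 13.5]
ee_rot: [0.979, -0.204, 0.0, -0.0]
contact_force: [-0.1, -0.1, -0.7]
gripper_width: 39.8
grasp_force: 60.6
```

Call:
servo_tool(
  plan=[
    [0,0,-0.002,0,0,0,0],
    [0,0,0,0,0,0,0.7],
    [0,0,0,0,0,0,0.8],
    [0,0,0,0,0,0,0.8],
    [0,0,0,0,0,0,0.8],
    [0,0,0,0,0,0,0.8],
    [0,0,0.03,0,0,0,0.8],
    [0,0,0.1,0,0,0,0.8],
    [0,0,0.1,0,0,0,1],
    [0,0,0.1,0,0,0,1],
    [0,0,0,0,0,0,1],
  ],
)

```text
clock: 8.82
position: [602.1, 122.6, 115.7]
ee_rot: [0.979, -0.204, 0.003, -0.002]
contact_force: [-0.6, -0.8, -0.0]
gripper_width: 85.5
grasp_force: 0.0
```

Call:
servo_tool(
  plan=[
    [-0.088,-0.102,0,0,0,0,1],
    [-0.088,-0.102,0,0,0,0,1],
    [-0.088,-0.102,0,0,0,0,1],
    [-0.088,-0.102,0,0,0,0,1],
    [-0.088,-0.102,0,0,0,0,1],
    [-0.088,-0.102,0,0,0,0,1],
    [0,0,-0.06,0,0,0,1],
    [0,0,-0.06,0,0,0,1],
    [0,0,-0.06,0,0,0,1],
    [0,0,0,0,0,0,1],
    [0,0,0,0,0,0,1],
    [0,0,0,0,0,0,1],
  ],
)

```text
clock: 10.32
position: [442.3, -61.6, 58.6]
ee_rot: [0.979, -0.204, 0.001, -0.0]
contact_force: [0.1, 0.7, 0.3]
gripper_width: 85.2
grasp_force: 0.0
```

```bash
python3 - <<'E'
from bench import arm, vision
from h import *
d=vision.get_image("top"); print(arm.read_state()["position"])
np.savez("top1.npz",**d)
a=cv2.resize(d["image"][130:300,200:400],(700,595),interpolation=cv2.INTER_CUBIC); cv2.imwrite("pics/t1.png",a[:,:,::-1])
E
```

```text
[442.27408498 -61.64085867  58.56211615]
```

View pics/t1.png

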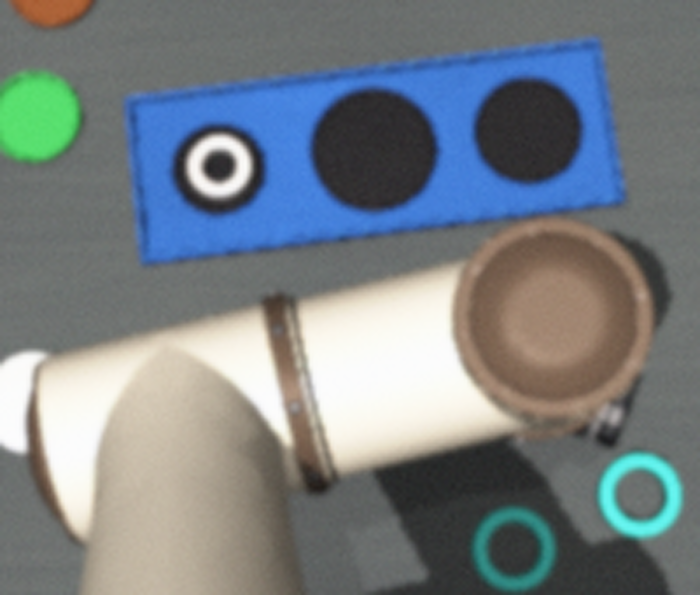

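The small ring (220,165 in the crop) lies concentric in its pocket. Next is the medium ring.

Call:
servo_tool(
  plan=[
    [0,-0.003,-0.06,0,0,0,1],
    [0,0,-0.06,0,0,0,1],
    [0,0,-0.04,0,0,0,1],
    [0,0,-0.022,0,0,0,1],
    [0,0,0,0,0,0,1],
    [0,0,0,0,0,0,1],
  ],
)

```text
clock: 11.12
position: [442.2, -62.6, 3.7]
ee_rot: [0.979, -0.204, 0.0, -0.0]
contact_force: [0.3, -0.0, -0.7]
gripper_width: 85.3
grasp_force: 0.0
```

Call:
servo_tool(
  plan=[
    [0,0,0,0,0,0,0],
    [0,0,0,0,0,0,0],
    [0,0,0,0,0,0,0],
    [0,0,0,0,0,0,0],
    [0,0,0,0,0,0,0],
    [0,0,0,0,0,0,0],
    [0,0,0,0,0,0,0],
    [0,0,0.03,0,0,0,0],
    [0,0,0.06,0,0,0,0],
    [0,0,0.06,0,0,0,0],
    [0,0,0.06,0,0,0,0],
    [0,0,0,0,0,0,0],
    [0,0,0,0,0,0,0],
  ],
)

```text
clock: 12.75
position: [441.1, -62.8, 65.8]
ee_rot: [0.979, -0.205, -0.001, 0.0]
contact_force: [-0.4, 0.3, -1.2]
gripper_width: 51.4
grasp_force: 63.1
```

Call:
servo_tool(
  plan=[
    [0.101,-0.016,0,0,0,0,0],
    [0.101,-0.016,0,0,0,0,0],
    [0.101,-0.016,0,0,0,0,0],
    [0.101,-0.016,0,0,0,0,0],
    [0.101,-0.016,0,0,0,0,0],
    [0.101,-0.016,0,0,0,0,0],
    [0,0,-0.06,0,0,0,0],
    [0,0,-0.06,0,0,0,0],
    [0,0,-0.02,0,0,0,0],
    [0,0,0,0,0,0,0],
    [0,0,0,0,0,0,0],
  ],
)

```text
clock: 14.12
position: [623.9, -91.4, 25.0]
ee_rot: [0.979, -0.204, 0.001, -0.0]
contact_force: [0.5, 0.1, -1.6]
gripper_width: 51.8
grasp_force: 63.0
```

Call:
servo_tool(
  plan=[
    [0,0,-0.02,0,0,0,0],
    [0,0,-0.018,0,0,0,0],
    [0,0,-0.005,0,0,0,0],
    [0,0,0,0,0,0,0],
    [0,0,0,0,0,0,0],
  ],
)

```text
clock: 14.75
position: [623.4, -91.5, 11.5]
ee_rot: [0.979, -0.204, -0.0, 0.0]
contact_force: [-1.1, 0.1, 0.6]
gripper_width: 51.5
grasp_force: 63.2
```

Call:
servo_tool(
  plan=[
    [0,0,0,0,0,0,0.8],
    [0,0,0,0,0,0,0.85],
    [0,0,0,0,0,0,0.85],
    [0,0,0,0,0,0,0.85],
    [0,0,0,0,0,0,0.85],
    [0,0,0.03,0,0,0,0.85],
    [0,0,0.1,0,0,0,0.9],
    [0,0,0.1,0,0,0,1],
    [0,0,0.1,0,0,0,1],
    [-0.023,-0.127,0,0,0,0,1],
    [-0.023,-0.127,0,0,0,0,1],
    [-0.023,-0.127,0,0,0,0,1],
    [-0.023,-0.127,0,0,0,0,1],
    [-0.023,-0.127,0,0,0,0,1],
    [-0.023,-0.127,0,0,0,0,1],
    [0,0,-0.06,0,0,0,1],
    [0,0,-0.06,0,0,0,1],
    [0,0,0,0,0,0,1],
    [0,0,0,0,0,0,1],
  ],
)

```text
clock: 17.12
position: [582.8, -319.2, 74.5]
ee_rot: [0.979, -0.204, -0.0, 0.0]
contact_force: [0.4, -0.2, -0.4]
gripper_width: 85.6
grasp_force: 0.0
```

```bash
python3 - <<'E'
from bench import arm, vision
from h import *
d=vision.get_image("top"); e=vision.get_image("side"); print(arm.read_state()["position"])
a=cv2.resize(d["image"][130:300,220:480],(780,510),interpolation=cv2.INTER_CUBIC); cv2.imwrite("pics/t2.png",a[:,:,::-1])
a=cv2.resize(e["image"][150:350,280:520],(720,600),interpolation=cv2.INTER_CUBIC); cv2.imwrite("pics/s3.png",a[:,:,::-1])
E
```

```text
[ 583.0112131  -319.53781294   75.15684469]
```

View pics/t2.png

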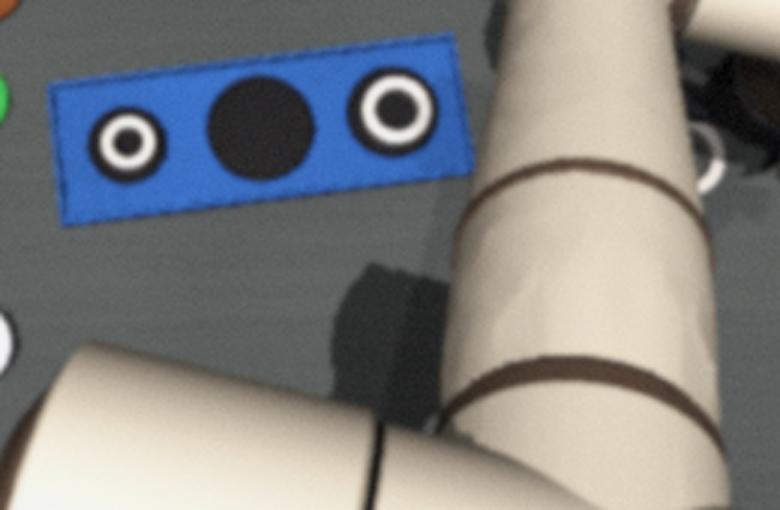

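View pics/s3.png

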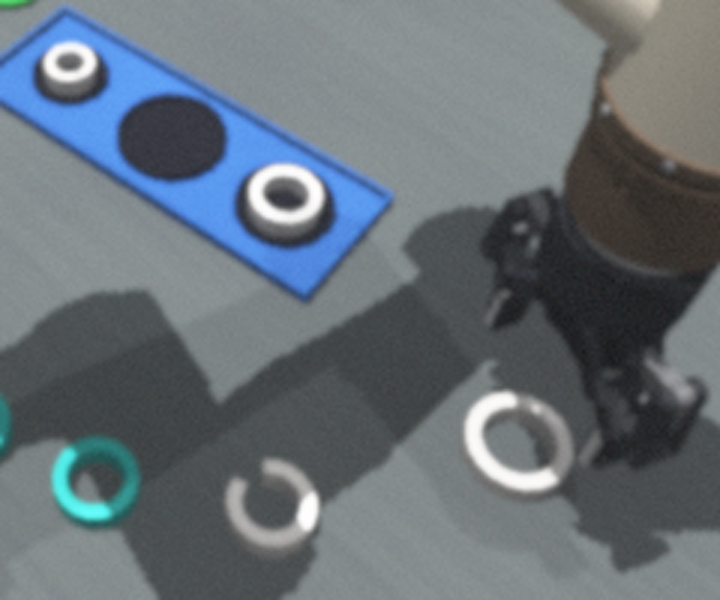

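Both placed rings lie flat and centred in their pockets. The open gripper stands over the large ring, (518,440) in the side crop.

Call:
servo_tool(
  plan=[
    [0.002,-0.002,-0.06,0,0,0,1],
    [0,0,-0.06,0,0,0,1],
    [0,0,-0.06,0,0,0,1],
    [0,0,-0.04,0,0,0,1],
    [0,0,-0.018,0,0,0,1],
    [0,0,0,0,0,0,1],
    [0,0,0,0,0,0,1],
  ],
)

```text
clock: 18.1
position: [583.4, -320.8, 3.7]
ee_rot: [0.979, -0.204, 0.001, 0.0]
contact_force: [-0.5, 0.0, 0.1]
gripper_width: 85.7
grasp_force: 0.0
```

Call:
servo_tool(
  plan=[
    [0,0,-0.003,0,0,0,0],
    [0,0,0,0,0,0,0],
    [0,0,0,0,0,0,0],
    [0,0,0,0,0,0,0],
    [0,0,0,0,0,0,0],
    [0,0,0,0,0,0,0],
    [0,0,0,0,0,0,0],
    [0,0,0.03,0,0,0,0],
    [0,0,0.06,0,0,0,0],
    [0,0,0.08,0,0,0,0],
    [0,0,0.08,0,0,0,0],
    [0,0,0,0,0,0,0],
    [0,0,0,0,0,0,0],
  ],
)

```text
clock: 19.73
position: [582.0, -320.3, 76.4]
ee_rot: [0.979, -0.205, -0.001, -0.0]
contact_force: [-0.0, 0.5, -3.9]
gripper_width: 63.6
grasp_force: 66.6
```

Call:
servo_tool(
  plan=[
    [0.011,0.124,0,0,0,0,0],
    [0.011,0.124,0,0,0,0,0],
    [0.011,0.124,0,0,0,0,0],
    [0.011,0.124,0,0,0,0,0],
    [0.011,0.124,0,0,0,0,0],
    [0.011,0.124,0,0,0,0,0],
    [0.011,0.124,0,0,0,0,0],
    [0.011,0.124,0,0,0,0,0],
    [0.007,0.126,0,0,0,0,0],
    [0,0,-0.06,0,0,0,0],
    [0,0,-0.06,0,0,0,0],
    [0,0,-0.04,0,0,0,0],
    [0,0,0,0,0,0,0],
    [0,0,0,0,0,0,0],
  ],
)

```text
clock: 21.48
position: [611.8, 14.6, 29.5]
ee_rot: [0.979, -0.204, 0.0, -0.0]
contact_force: [-0.3, -0.3, -2.7]
gripper_width: 63.5
grasp_force: 66.8
```

Target is about z = 10.

Call:
servo_tool(
  plan=[
    [0,0.002,-0.025,0,0,0,0],
    [0,0,-0.025,0,0,0,0],
    [0,0,-0.012,0,0,0,0],
    [0,0,0,0,0,0,0],
    [0,0,0,0,0,0,0],
  ],
)

```text
clock: 22.1
position: [610.9, 15.2, 10.8]
ee_rot: [0.979, -0.204, -0.0, 0.0]
contact_force: [-3.1, 0.3, 2.1]
gripper_width: 63.8
grasp_force: 67.3
```

Call:
servo_tool(
  plan=[
    [0,0,0,0,0,0,0.9],
    [0,0,0,0,0,0,0.95],
    [0,0,0,0,0,0,0.95],
    [0,0,0,0,0,0,0.95],
    [0,0,0,0,0,0,0.95],
    [0,0,0.03,0,0,0,0.95],
    [0,0,0.1,0,0,0,1],
    [0,0,0.15,0,0,0,1],
    [0,0,0.15,0,0,0,1],
    [0,0,0.15,0,0,0,1],
    [-0.15,-0.1,0,0,0,0,1],
    [-0.15,-0.1,0,0,0,0,1],
    [-0.15,-0.1,0,0,0,0,1],
    [-0.1,-0.1,0,0,0,0,1],
    [0,-0.15,0,0,0,0,1],
    [0,-0.15,0,0,0,0,1],
    [0,-0.15,0,0,0,0,1],
    [0,0,0,0,0,0,1],
  ],
)

```text
clock: 24.35
position: [446.1, -241.9, 184.9]
ee_rot: [0.978, -0.206, 0.0, 0.0]
contact_force: [0.1, 0.2, -0.4]
gripper_width: 85.4
grasp_force: 0.0
```

```bash
python3 - <<'E'
from bench import arm, vision
from h import *
d=vision.get_image("top"); e=vision.get_image("side"); print(arm.read_state()["position"])
for q,n in((d,"top"),(e,"side")):
  for b in blobs(q,"white",27):
    if max(b["ax"])<80: print(n,b["px"].round(),"z27",b["c"].round(1),"z20",np.round(plane(q,proj(q,np.r_[b["c"],27]),20),1),np.round(b["ax"],1))
a=cv2.resize(d["image"][130:300,150:480],(792,408),interpolation=cv2.INTER_CUBIC); b=e["image"][130:330,230:494]
cv2.imwrite("pics/t3.png",a[:,:,::-1]); cv2.imwrite("pics/s4.png",cv2.resize(b,(792,600),interpolation=cv2.INTER_CUBIC)[:,:,::-1])
E
```

```text
[ 446.03400665 -239.90047904  184.78596754]
top [209. 245.] z27 [441.5 242.1] z20 [[442.1 243.8]] [65.4 65.9]
top [421. 241.] z27 [ 440.2 -242.4] z20 [[ 440.8 -244.1]] [45.9 51.8]
top [172. 192.] z27 [565.6 332.4] z20 [[567.  334.7]] [44.7 46.2]
top [262. 177.] z27 [599.  120.6] z20 [[600.7 121.4]] [40.8 41.2]
top [307. 172.] z27 [610.5  14. ] z20 [[612.3  14.1]] [65.1 65.4]
side [ 28. 390.] z27 [-46.6  54.8] z20 [[-49.3  59.6]] [32.  73.1]
side [144. 363.] z27 [107.  -39.1] z20 [[106.  -35.3]] [ 4.5 37.8]
side [133. 359.] z27 [ 96.8 -16.7] z20 [[ 95.7 -12.6]] [12.5 32.1]
side [638. 324.] z27 [ 771.4 -573.6] z20 [[ 777.7 -575.7]] [ 6.8 58.3]
side [371. 318.] z27 [ 440.6 -243. ] z20 [[ 443.3 -241.4]] [49.7 53.4]
side [ 16. 305.] z27 [-16.7 225.2] z20 [[-19.  231.9]] [11.9 66. ]
side [ 25. 256.] z27 [ 28.3 330.4] z20 [[ 26.4 338.3]] [13.3 46.8]
side [337. 191.] z27 [612.6  14.7] z20 [[617.1  19.1]] [66.7 68.3]
side [221. 178.] z27 [441.5 238.6] z20 [[444.1 245.4]] [67.6 69.9]
side [303. 170.] z27 [600.9 121.3] z20 [[605.4 126.9]] [42.5 44.3]
side [241. 137.] z27 [565.3 329.4] z20 [[569.3 337.3]] [48.1 50.4]
```

View pics/t3.png

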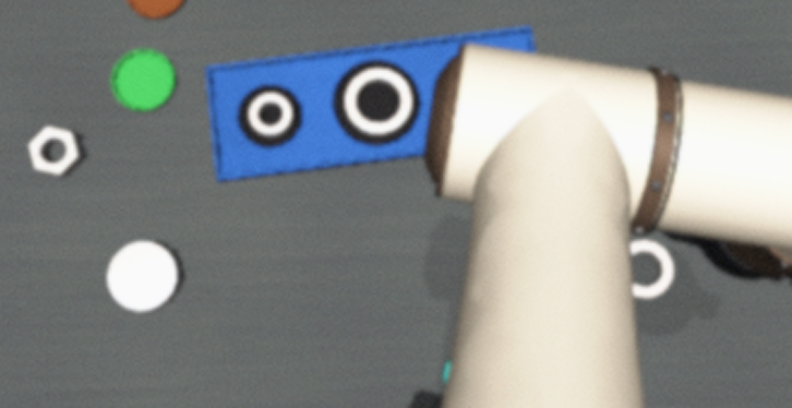

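View pics/s4.png

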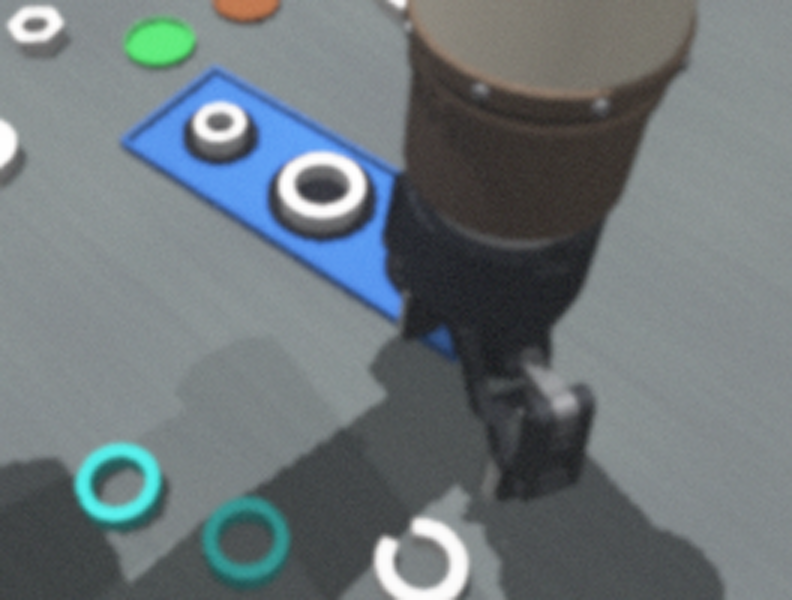

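The large and small rings are within 2 mm of their pocket centres and lie flat. The medium ring was seen centred earlier and hasn't been touched since. The look-alikes are unmoved and the arm is clear, so I hand in.

```bash
python3 -c "
from bench import arm
print(arm.job_done())"
```

```text
the job is handed in; nothing more can be done
None
```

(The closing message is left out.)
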